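Clear the tilted inspection stage and hold the sample slide flush on it

TASK

Sweep the three loose metal chips off the tilted stage plate with the scraper block (not with the fingers), and set the scraper gently back down on the bench. Then pick up the sample slide by its grip, tilt it to the slope of the stage and hold it flush on the middle of the plate, its long side running up the slope and square to the plate, for the microscope picture: finish while still gripping it and pressing it lightly, with about 3 to 20 newtons. Leave the dropper bottle, tape roll and spray can where they are.

Things in the scene. Friction and masses are not known exactly. Their poses are not given: they have to be found in the camera images.
- stage: aluminium stage plate, 120 mm (x, up the slope) by 100 mm (y) by 10 mm. Origin: middle of its upper face, 75 mm above the bench; z is the face's outward normal, y lies level. The face leans towards the robot; its slope is set anew each time (8 to 21 degrees) and stays. The plate is sprung: pressed along -z it gives without tilting, about 1.3 N plus 1.5 N per mm, up to 12 mm.
- stand: grey stand bolted to the bench, carrying the stage plate on a stiff hinge between two 64 mm high cheeks 60 mm to either side; origin on the bench below the plate's middle, z up, x horizontally towards the plate's high side. Below the plate's low edge lies a 16 mm high steel catch tray, reaching 136 mm from the origin towards -x, where swept chips may fall.
- chip0_mid (a point): centre of a loose dark steel chip, 14 by 11 by 9 mm, 11 g, lying on the stage plate
- chip1_mid (a point): centre of a second such chip
- chip2_mid (a point): centre of the third such chip
- scraper_mid (a point): centre (29 mm above the underside) of the scraper block, which stands upright on the bench left or right of the stage: a grey foot 20 mm (x) by 90 mm (y) by 26 mm high, on it a wooden grip 14 mm (x) by 66 mm (y), 26 to 58 mm above the underside; about 110 g. z points up out of the grip.
- slide_mid (a point): centre (21 mm above the underside) of the sample slide, which lies flat on the bench on the other side of the stage: an aluminium plate 76 mm (x) by 52 mm (y) by 4 mm, with an upright black grip in its middle, 36 mm (x) by 12 mm (y), 4 to 42 mm above the underside; about 90 g. z is the plate's normal, up out of the grip.
- scraper: the same scraper block; origin at the centre of its underside, same axes
- slide: the same slide; origin at the centre of its underside, same axes
- dropper: bystander: white dropper bottle, 40 mm wide, 85 mm tall, origin at its foot
- tape: bystander: roll of tape lying flat, 100 mm across, 24 mm high, origin at its foot
- spray: bystander: yellow spray can, 60 mm wide, 160 mm tall, origin at its foot
- chip0: the first chip; origin at its underside
- chip1: the second chip, likewise
- chip2: the third chip, likewise
There are look-alikes about, which are no part of the job. Leave any purple look-alike of the slide alone.

How it is judged:
By the outcome, as a careful person would: the job done as asked, in the order asked, and still so for the second after the job is handed in, while the arm keeps its last pose, push and grip.
It also fails if it takes over 61 s, if anything falls off the work surface, if the arm or the gripper's body presses on something with over 40 N, if the wrist force passes 120 N, or if a joint passes its speed limit or range.

ROBOT

A 6-joint arm with a two-finger parallel gripper is mounted at the origin on the work surface. World frame = base frame: x ahead of the robot, y to its left, z up, the work surface at z = 0. Lengths are in m, angles in rad, forces in N, time in s.
With the tool pointing down it reaches from about 0.275 to 0.825 m from the base axis. Payload 4.9 kg.
Tool frame: the origin (TCP) lies on the front face of the gripper's body, between the roots of the fingers; the fingertips stand 73 mm ahead of it and the grasp point (between the pads) lies 54 mm ahead of it; z points along the fingers, y is the direction in which the jaws open and shut (so a half turn about z gives the same grasp; the last joint's range is limited). The gripper opens to 85 mm and grips with 20 to 120 N. Pads are 22 mm wide; open, the fingers measure 114 mm over their backs; the gripper's body (76 mm by 85 mm) begins 54 mm behind the grasp point. The pads swing forward as they close: fully open they stand 13 mm farther back than shut.
Start: joints at [1.169, 0.326, -0.193, 1.052, 0, 1.437], TCP at [0.146, 0.53, 0.304] pointing down, gripper open.
Joint ranges: [-2.65, 2.65], [-0.97, 1.79], [-1.3, 1.35], [-1.93, 2.1], [-1.47, 1.37], [-3.14, 3.14]. Speed limits (rad/s): [2.57, 2.57, 3.14, 3.14, 3.14, 3.14].

INTERFACE

Orientations are given as a unit quaternion [x, y, z, w].
In Python, from station import env gives the robot as it stands.
- The arm moves only by the shell command python3 -m jog 'ROWS' [FORCE]. ROWS is a JSON object of lists of equal length, an entry for each row: "jaw": the finger opening in cm, from 0 to 8.54; "delta_pos": the shift along the tool's x, y, z in cm, a list of three; "twist": the turn about the tool's z in rad. In form: {"jaw": [jaw, ...], "delta_pos": [[x, y, z], ...], "twist": [twist, ...]}. A call has exactly 10 rows; each row shifts and turns the commanded pose from where the row before left it, along the tool's axes as they then stand; what a row does not reach is not made up. A row lasts 1/10 s, in which the tool goes at most 50 mm and 8.59 degrees, less where a joint would pass 70% of its speed; a pose out of reach is approached as far as the arm can. A call with a gripper value outside its range is refused whole. The fingers move at their own pace and stop on an object; FORCE is the grip in N (left out, the last holds). Time passes only in rows, so rows that do not move let the fingers close, or fill a call up. It gives the time, the measured TCP pose, the force and the opening at its end, in the units of the state.
- env.state(): the state, without advancing time (a new reading comes with each control period).
- env.camera(name): name is "scene" or "top" or "wrist"; returns the picture (400x640x3 uint8, red, green, blue); there is no depth.
- env.calibration(name): a dict with "fx", "fy", "cx", "cy" (pixels), "world_to_cam" (4x4, takes a point from world to camera coordinates); the wrist camera has in their place "hand_eye" (4x4, takes a point from camera to tool coordinates, whose origin is the TCP and whose axes are the flange's). Camera axes: x right, y down, z forward; pixel columns grow to the right and rows downward; lengths in m; the calibration is good to about 2 mm. A picture is of the moment at which its call begins: read the wrist's pose just before it. calibration takes no time and is no camera call.
- env.sign_off(): hands the job in, once; it reports no verdict.
The state is a dict: "time": time; "joints": joint angles; "qd": joint speeds; "joint_efforts": joint torques, N m; "eef_pos": TCP position; "eef_rot": TCP orientation; "contact_force": force on the tool from outside, world axes, zero at the start; "ft_torque": the same for the moment, N m; "gripper_width": opening from 0.0 (shut) to 1.0 (fully open).
Only numpy, scipy, OpenCV 4.12 (cv2) and the standard library are available. Lean on these libraries where they do the work, as an engineer would, in place of code of your own. Each camera call takes 0.05 s, during which the arm holds its last target.

## Working session

There is one attempt and no reset: what is moved stays moved. The work goes in short steps, Python scripts to look and compute and a shell command to move; the robot and the scene stay as the last step left them, time stands still between calls to the robot, and variables do not carry over. Pictures are saved under pics/ and viewed, and the job is handed in when it is done.

```bash
ls; mkdir -p pics
python3 - <<'E'
from station import env
import cv2, numpy as np
s=env.state();print(s)
for n in("scene","top","wrist"):
    cv2.imwrite(f"pics/a_{n}.png",env.camera(n)[:,:,::-1])
    c=env.calibration(n);print(n,{k:np.round(np.array(v),4).tolist() for k,v in c.items()})
E
```

```text
pics
{'time': 0.0, 'joints': array([ 1.16883387e+00,  3.26934197e-01, -1.93631205e-01,  1.05199788e+00,
       -9.26676091e-06,  1.43660018e+00]), 'qd': array([ 0.00021278, -0.00021117, -0.00049863,  0.00053845, -0.00042226,
        0.00071973]), 'joint_efforts': array([ 8.77893683e-06, -4.43398941e+01,  2.62439185e+01,  1.54376932e-02,
       -1.11507102e-04, -1.58433880e-05]), 'eef_pos': array([0.14531763, 0.52995816, 0.30308904]), 'eef_rot': array([ 1.33483484e-01,  9.91050644e-01, -8.53149266e-04, -2.29547774e-04]), 'contact_force': array([-0.61798595, -0.23947099, -0.52694096]), 'ft_torque': array([ 0.02696026, -0.05128264,  0.02587926]), 'gripper_width': 1.0024625176303457}
scene {'fx': 424.2658, 'fy': 424.2658, 'cx': 313.0779, 'cy': 202.3823, 'world_to_cam': [[-0.4015, 0.9158, -0.0057, 0.1536], [0.7664, 0.3326, -0.5495, -0.4032], [-0.5014, -0.225, -0.8355, 1.2408], [0.0, 0.0, 0.0, 1.0]]}
top {'fx': 440.3551, 'fy': 440.3551, 'cx': 318.4886, 'cy': 202.5384, 'world_to_cam': [[0.0293, -0.9996, -0.0047, 0.0604], [-0.9854, -0.0281, -0.1678, 0.5872], [0.1676, 0.0095, -0.9858, 1.176], [0.0, 0.0, 0.0, 1.0]]}
wrist {'fx': 284.1424, 'fy': 284.1424, 'cx': 316.7147, 'cy': 202.9998, 'hand_eye': [[-0.0009, -0.9642, -0.2653, 0.0669], [1.0, -0.0009, 0.0001, 0.0006], [-0.0003, -0.2653, 0.9642, -0.0714], [0.0, 0.0, 0.0, 1.0]]}
```

View pics/a_scene.png

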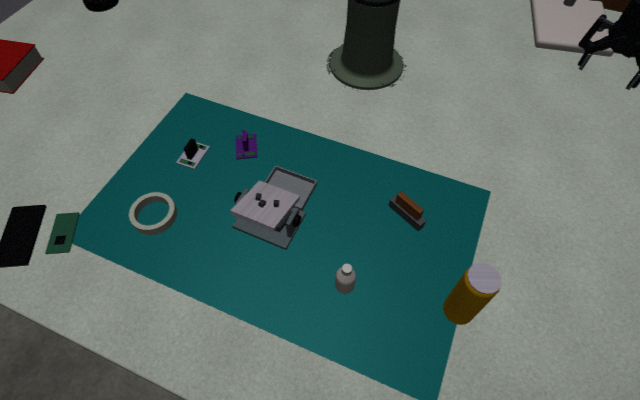

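View pics/a_top.png

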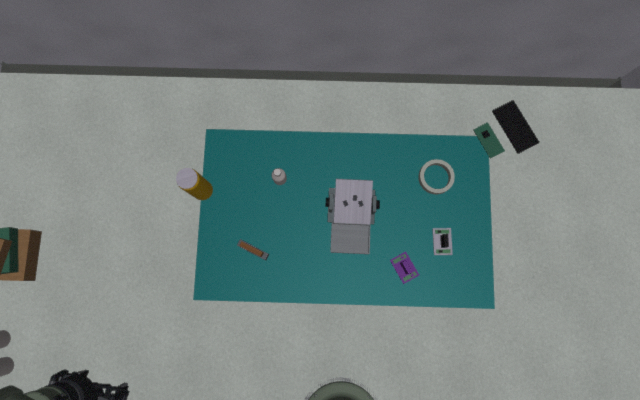

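View pics/a_wrist.png

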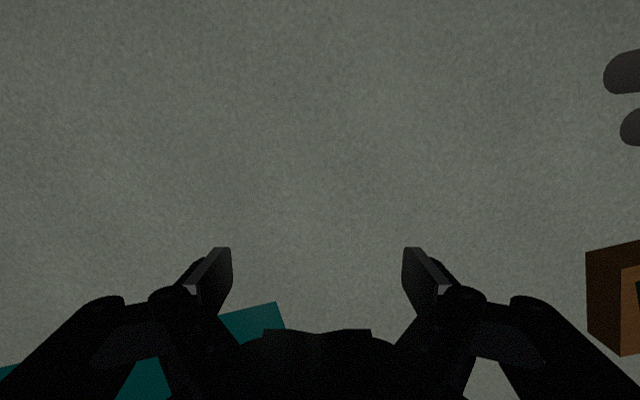

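Candidates, by pixel in the top and scene views:
- **Slide:** the silver plate with black grip at top (443,241) / scene (193,153). The purple one at top (405,267) / scene (246,147) is the look-alike to avoid. The green and dark boards at top (488,140) and (515,127) are off the mat.
- **Scraper:** the grey foot with wooden grip at top (254,250) / scene (408,210). The brown boxes at top (20,250) are clutter.
- **Stage:** top (353,203), with three chips at about (346,203), (355,198) and (361,203). The low side and tray face the robot.

I'll check these in close crops.

```bash
cat > h.py <<'E'
import numpy as np, cv2
from station import env
from scipy.spatial.transform import Rotation as R
def cam(n,s=None):
    c=env.calibration(n)
    if n=="wrist":
        s=s or env.state(); T=np.eye(4);T[:3,:3]=R.from_quat(s["eef_rot"]).as_matrix();T[:3,3]=s["eef_pos"]
        W=T@np.array(c["hand_eye"])
    else: W=np.linalg.inv(np.array(c["world_to_cam"]))
    K=np.array([[c["fx"],0,c["cx"]],[0,c["fy"],c["cy"]],[0,0,1.]])
    return K,W
def ray(n,p,C=None):
    K,W=C or cam(n); d=W[:3,:3]@np.linalg.solve(K,[p[0],p[1],1.]); return W[:3,3],d/np.linalg.norm(d)
def onz(n,p,z,C=None):
    o,d=ray(n,p,C); return o+d*(z-o[2])/d[2]
def tri(rs):
    A=np.zeros((3,3));b=np.zeros(3)
    for o,d in rs:
        P=np.eye(3)-np.outer(d,d);A+=P;b+=P@o
    x=np.linalg.solve(A,b);return x,[np.linalg.norm((np.eye(3)-np.outer(d,d))@(x-o)) for o,d in rs]
def proj(n,X,C=None):
    K,W=C or cam(n); p=np.linalg.inv(W)@np.append(X,1); q=K@p[:3]; return q[:2]/q[2]
def tool(s=None):
    s=s or env.state(); return np.array(s["eef_pos"]),R.from_quat(s["eef_rot"]).as_matrix()
E
python3 - <<'E'
import cv2,numpy as np
t=cv2.imread("pics/a_top.png");s=cv2.imread("pics/a_scene.png")
def cr(i,x,y,w,h,f): return cv2.resize(i[y:y+h,x:x+w],None,fx=f,fy=f,interpolation=cv2.INTER_CUBIC)
g=1.6
lut=np.clip((np.arange(256)/255)**(1/g)*255,0,255).astype(np.uint8)
cv2.imwrite("pics/b1.png",cv2.LUT(np.hstack([cr(t,310,165,80,100,5),cr(s,225,155,80,100,5)]),lut))
cv2.imwrite("pics/b2.png",cv2.LUT(np.vstack([np.hstack([cr(t,230,225,50,50,6),cr(t,420,220,50,50,6)]),np.hstack([cr(s,385,185,50,50,6),cr(s,170,130,50,50,6)])])[:600],lut))
E
```

```text
(no output)
```

View pics/b1.png

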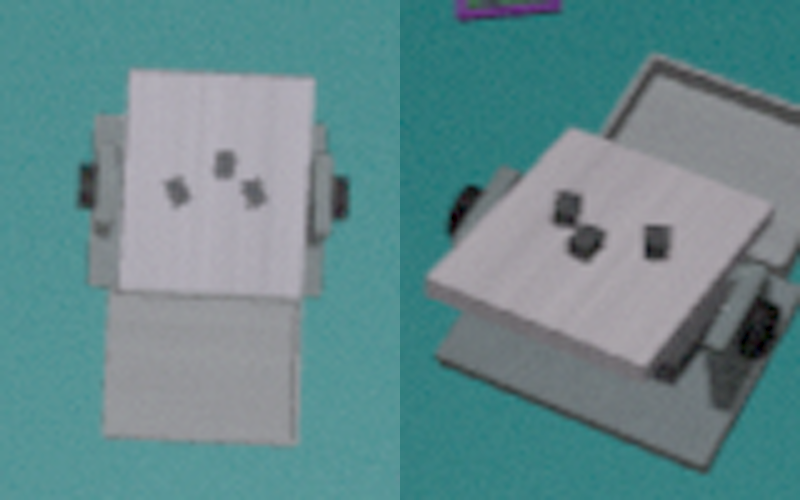

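View pics/b2.png

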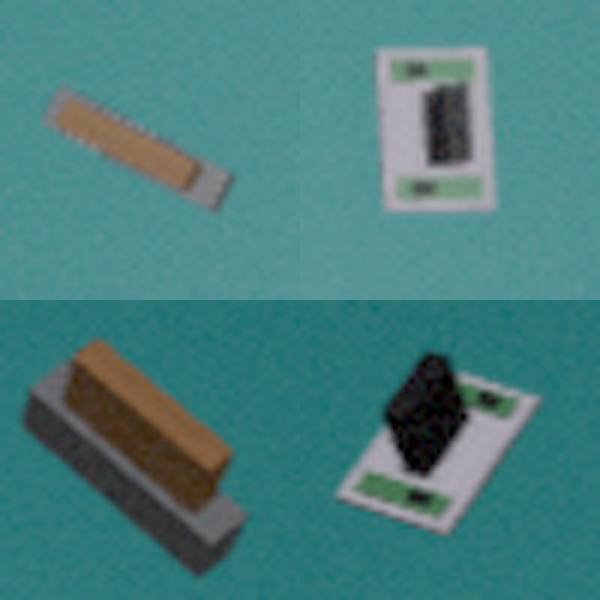

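The crops confirm the choices: wooden-grip scraper, and silver slide with green labels. Next I measure the poses.

Run:
```python
from h import *
def show(k,v): print(k,np.round(v,4))
top=lambda x,y,ox,oy,f:(x/f+ox-.4,y/f+oy-.4)
P={}
for k,a,b in [("HL",(130,70),(245,368)),("HR",(315,77),(27,285)),("LR",(303,300),(170,128)),("LL",(120,290),(375,205))]:
    x,e=tri([ray("top",top(*a,310,165,5)),ray("scene",top(*b,225,155,5))]);P[k]=x;print(k,np.round(x,4),np.round(e,4))
c=sum(P.values())/4;print("mid",c)
ux=(P["HL"]+P["HR"]-P["LL"]-P["LR"]);print("up len",np.linalg.norm(ux)/2,"slope",np.degrees(np.arctan2(ux[2],np.hypot(*ux[:2]))),"yaw",np.degrees(np.arctan2(ux[1],ux[0])))
uy=P["HL"]+P["LL"]-P["HR"]-P["LR"];print("y len",np.linalg.norm(uy)/2,uy/np.linalg.norm(uy),"yaw",np.degrees(np.arctan2(-uy[0],uy[1])))
# tray corners on z~.016
for p in [(108,290),(105,437),(297,443)]: show("tray",onz("top",top(*p,310,165,5),.016))
# scraper: grip top z=.058 corners in top crop
for p in [(62,95),(50,125),(185,190),(200,160)]: show("scr top",onz("top",top(*p,230,225,6),.058))
for p in [(90,343),(70,372),(215,475),(232,455)]: show("scr scene",onz("scene",top(p[0],p[1]-0,385,185-50,6),.058))
# slide plate corners
for p in [(378,48),(486,47),(497,209),(387,211)]: show("sl top",onz("top",top(p[0]-300,p[1],420,220,6),.004))
for p in [(337,497),(447,534),(540,400),(455,375)]: show("sl scene",onz("scene",top(p[0]-300,p[1]-300,170,130,6),.004))
for p in [(425,90),(470,85),(470,160),(428,165)]: show("grip top",onz("top",top(p[0]-300,p[1],420,220,6),.042))
```

```text
HL [0.6451 0.0319 0.0932] [0.0007 0.0007]
HR [ 0.6445 -0.068   0.0902] [0. 0.]
LR [ 0.5278 -0.0678  0.0515] [0.001 0.001]
LL [0.53   0.0335 0.0527] [0.0005 0.0005]
mid [ 0.58686346 -0.01759725  0.071866  ]
up len 0.12248148780949301 slope 18.85504346003245 yaw -0.44116659213372533
y len 0.10064609362337434 [0.01439991 0.99967887 0.0208519 ] yaw -0.8252621684069575
tray [0.5342 0.0399 0.016 ]
tray [0.4511 0.0395 0.016 ]
tray [ 0.4509 -0.0682  0.016 ]
scr top [0.4729 0.2883 0.058 ]
scr top [0.4591 0.2929 0.058 ]
scr top [0.4317 0.2302 0.058 ]
scr top [0.4453 0.2241 0.058 ]
scr scene [0.4379 0.2297 0.058 ]
scr scene [0.4529 0.2269 0.058 ]
scr scene [0.4744 0.2865 0.058 ]
scr scene [0.464  0.2897 0.058 ]
sl top [ 0.5296 -0.2503  0.004 ]
sl top [ 0.5316 -0.3017  0.004 ]
sl top [ 0.455  -0.3053  0.004 ]
sl top [ 0.4525 -0.2535  0.004 ]
sl scene [ 0.5321 -0.3014  0.004 ]
sl scene [ 0.5305 -0.2498  0.004 ]
sl scene [ 0.4544 -0.2525  0.004 ]
sl scene [ 0.4568 -0.2927  0.004 ]
grip top [ 0.5063 -0.2621  0.042 ]
grip top [ 0.5092 -0.2828  0.042 ]
grip top [ 0.4747 -0.2821  0.042 ]
grip top [ 0.4718 -0.2629  0.042 ]
```

```bash
cat >> h.py <<'E'
def move(target,yaw,s=None):
    """target: desired TCP world; yaw: desired angle (deg) of the jaw axis line in world. prints tool-frame deltas, twist"""
    p,Rm=tool(s); ya=np.degrees(np.arctan2(Rm[1,1],Rm[0,1])); d=(yaw-ya+90)%180-90
    # tool z is down: twist +t about tool z = -t about world z
    print("pos",np.round(p,4),"jawyaw",round(ya,2),"twist(first row)",round(-np.radians(d),4))
    R2=R.from_rotvec([0,0,np.radians(d)]).as_matrix()@Rm
    print("delta cm before twist",np.round(Rm.T@(np.array(target)-p)*100,2),"after twist",np.round(R2.T@(np.array(target)-p)*100,2))
E
python3 - <<'E'
from h import *
print(np.round(tool()[1],3))
print(env.state()["time"])
move([.4545-.06*0,.2587,.20],-23.4)
E
```

```text
[[-0.964  0.265 -0.001]
 [ 0.265  0.964 -0.001]
 [ 0.    -0.001 -1.   ]]
0.15
pos [0.1454 0.5301 0.3033] jawyaw 74.66 twist(first row) -1.4302
delta cm before twist [-36.99 -17.98  10.35] after twist [ 12.63 -39.13  10.38]
```

```bash
python3 -m jog '{"jaw":[8.5,8.5,8.5,8.5,8.5,8.5,8.5,8.5,8.5,8.5],"delta_pos":[[0,0,0.5],[0,0,0.5],[0,0,1],[0,0,1],[0,0,1],[0,0,1],[0,0,1],[0,0,1],[0,0,1],[0,0,0.5]],"twist":[-0.143,-0.143,-0.143,-0.143,-0.143,-0.143,-0.143,-0.143,-0.143,-0.143]}' 40
python3 -m jog '{"jaw":[8.5,8.5,8.5,8.5,8.5,8.5,8.5,8.5,8.5,8.5],"delta_pos":[[0.8,-2.4,0],[1.5,-4.5,0],[1.5,-4.7,0],[1.5,-4.7,0],[1.5,-4.7,0],[1.5,-4.7,0],[1.5,-4.7,0],[1.3,-4.3,0.5],[1,-2.9,0.5],[0.5,-1.5,0.5]],"twist":[0,0,0,0,0,0,0,0,0,0]}'
python3 - <<'E'
from h import *
s=env.state();cv2.imwrite("pics/c_wrist.png",env.camera("wrist")[:,:,::-1])
print(s["joints"].round(3)); move([.4545,.2587,.12],-23.4,s); print(proj("wrist",[.4545,.2587,.058],cam("wrist",s)))
np.save("s_c.npy",s,allow_pickle=True)
E
```

```text
time: 1.15
eef_pos: [0.1453, 0.5298, 0.2177]
eef_rot: [-0.551, 0.834, -0.001, -0.001]
contact_force: [-0.3, 0.3, 0.2]
gripper_width: 0.997
time: 2.15
eef_pos: [0.4562, 0.2575, 0.2036]
eef_rot: [-0.548, 0.837, -0.0, 0.0]
contact_force: [-0.1, 0.3, -0.7]
gripper_width: 0.994
[ 0.373  0.37  -0.407  0.793 -0.    -0.786]
pos [0.4562 0.2575 0.2036] jawyaw 156.41 twist(first row) -0.0034
delta cm before twist [-0.04  0.21  8.36] after twist [-0.04  0.21  8.36]
[319.54688667 211.51617406]
```

View pics/c_wrist.png

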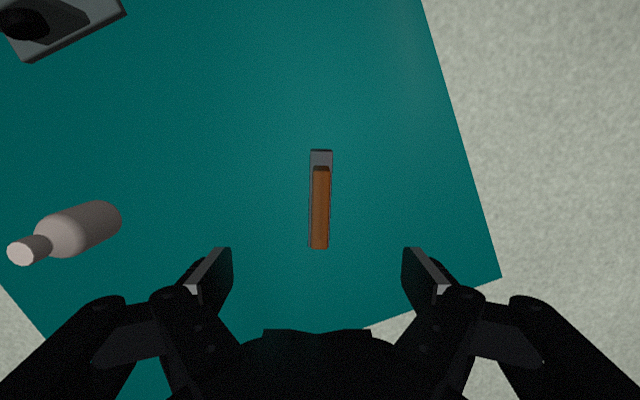

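The wrist view shows the scraper at about (320,207), long side vertical and square between the fingers. Next I measure the wooden top.

Run:
```python
from h import *
s=np.load("s_c.npy",allow_pickle=True).item(); C=cam("wrist",s)
im=cv2.imread("pics/c_wrist.png");h=cv2.cvtColor(im,cv2.COLOR_BGR2HSV)
m=cv2.inRange(h,(5,120,80),(20,255,255)); m[:, :280]=0;m[:,360:]=0
c=max(cv2.findContours(m,0,1)[0],key=cv2.contourArea)
r=cv2.minAreaRect(c);b=cv2.boxPoints(r);print(r);
w=np.array([onz("wrist",p,.058,C) for p in b]);print(w.round(4));print("c",w.mean(0))
print(m[:,:].sum(1)[160:250:6]//255)
cv2.imwrite("pics/c2.png",cv2.resize(im[140:260,270:370],None,fx=5,fy=5))
```

```text
((319.98284912109375, 209.5316925048828), (16.37857437133789, 77.41134643554688), 1.847610354423523)
[[0.4739 0.2847 0.058 ]
 [0.446  0.2265 0.058 ]
 [0.4346 0.232  0.058 ]
 [0.4617 0.2905 0.058 ]]
c [0.45403988 0.25842405 0.058     ]
[ 0  0 17 16 17 16 16 16 17 15 15 16 15 15 16]
```

View pics/c2.png

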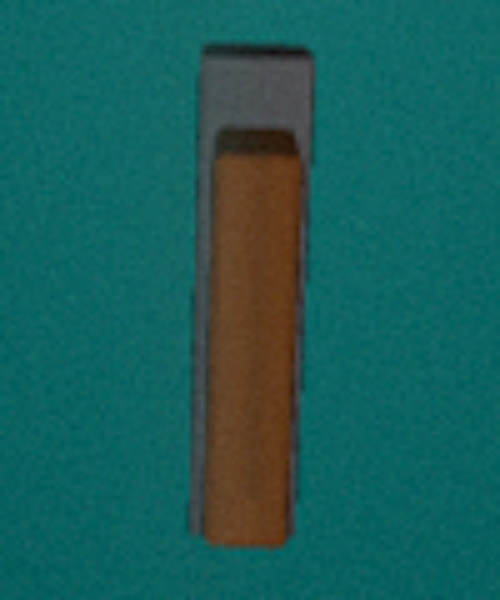

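Run:
```python
from h import *
move([.454,.2584,.104],-25.2)
```

```text
pos [0.4567 0.2569 0.2028] jawyaw 156.36 twist(first row) 0.0273
delta cm before twist [-0.04  0.32  9.88] after twist [-0.03  0.32  9.88]
```

```bash
python3 -m jog '{"jaw":[8.5,8.5,8.5,8.5,8.5,8.5,8.5,8.5,8.5,8.5],"delta_pos":[[0,0.3,0.9],[0,0,1.5],[0,0,1.5],[0,0,1.5],[0,0,1.5],[0,0,1.3],[0,0,1],[0,0,0.7],[0,0,0],[0,0,0]],"twist":[0.027,0,0,0,0,0,0,0,0,0]}'
python3 - <<'E'
from h import *
cv2.imwrite("pics/d.png",env.camera("wrist")[:,:,::-1]);move([.454,.2584,.104],-25.2)
E
```

```text
time: 3.2
eef_pos: [0.4515, 0.2609, 0.1051]
eef_rot: [-0.538, 0.843, 0.0, 0.0]
contact_force: [-0.7, 0.0, -0.3]
gripper_width: 0.998
pos [0.4518 0.2609 0.1053] jawyaw 155.05 twist(first row) 0.0044
delta cm before twist [ 0.13 -0.31  0.13] after twist [ 0.13 -0.31  0.13]
```

View pics/d.png

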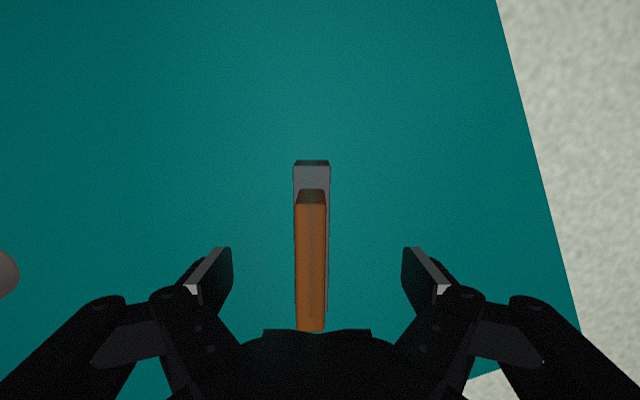

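The wood sits at about x=310, roughly 3 mm to -y, which agrees with the measured pose. I correct that and then close.

```bash
python3 -m jog '{"jaw":[8.5,8.5,1,1,1,1,1,1,1,1],"delta_pos":[[0.1,-0.3,0.1],[0,0,0],[0,0,0],[0,0,0],[0,0,0],[0,0,0],[0,0,0],[0,0,0],[0,0,0],[0,0,0]],"twist":[0.004,0,0,0,0,0,0,0,0,0]}' 60
python3 - <<'E'
from h import *
cv2.imwrite("pics/e.png",env.camera("wrist")[:,:,::-1]);move([.454,.2584,.18],-25.2);print(env.state()["gripper_width"],env.state()["contact_force"])
E
```

```text
time: 4.25
eef_pos: [0.454, 0.2585, 0.104]
eef_rot: [-0.536, 0.844, -0.0, 0.0]
contact_force: [0.7, -0.1, 2.5]
gripper_width: 0.152
pos [0.454  0.2585 0.104 ] jawyaw 154.81 twist(first row) 0.0002
delta cm before twist [ 0.01 -0.   -7.6 ] after twist [ 0.01 -0.   -7.6 ]
0.15516785119376086 [0.1360663  0.05777537 2.29239481]
```

View pics/e.png

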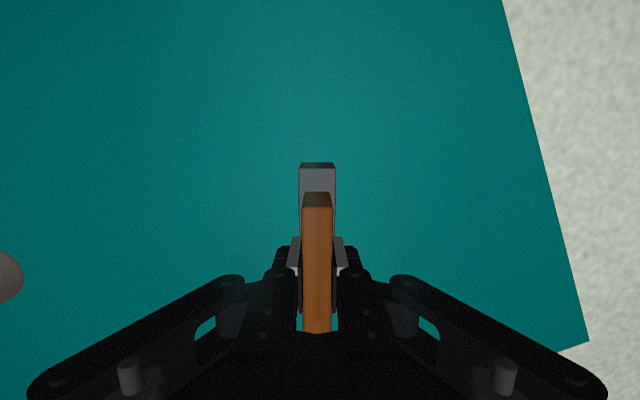

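```bash
python3 -m jog '{"jaw":[1,1,1,1,1,1,1,1,1,1],"delta_pos":[[0,0,-0.5],[0,0,-1],[0,0,-1.5],[0,0,-2],[0,0,-2],[0,0,-2],[0,0,-2],[0,0,-2],[0,0,-1],[0,0,-0.5]],"twist":[0,0,0,-0.07,-0.12,-0.12,-0.08,-0.038,0,0]}'
python3 - <<'E'
from h import *
move([.587,.08,.25],-0.7);s=env.state();print(s["gripper_width"],s["joints"].round(2))
E
```

```text
time: 5.3
eef_pos: [0.4541, 0.2586, 0.2501]
eef_rot: [-0.703, 0.711, -0.0, 0.001]
contact_force: [0.1, -0.6, -1.7]
gripper_width: 0.15
pos [0.4541 0.2586 0.2501] jawyaw 179.29 twist(first row) -0.0002
delta cm before twist [ 17.69 -13.51   0.02] after twist [ 17.7  -13.51   0.02]
0.149575855841424 [ 0.38  0.32 -0.35  0.9   0.   -1.18]
```

```bash
python3 -m jog '{"jaw":[1,1,1,1,1,1,1,1,1,1],"delta_pos":[[0.9,-0.7,0],[2,-1.5,0],[2.6,-2,0],[2.8,-2.1,0],[2.8,-2.1,0],[2.7,-2.1,0],[2,-1.6,0],[1.3,-1,0],[0.6,-0.4,0],[0,0,0]],"twist":[0,0,0,0,0,0,0,0,0,0]}'
python3 - <<'E'
from h import *
s=env.state();cv2.imwrite("pics/f.png",env.camera("wrist")[:,:,::-1]);np.save("s_f.npy",s,allow_pickle=True);move([.587,.08,.25],-0.7);print(s["gripper_width"])
E
```

```text
time: 6.3
eef_pos: [0.5866, 0.0793, 0.2481]
eef_rot: [-0.703, 0.712, 0.001, -0.0]
contact_force: [-0.4, -0.1, -1.0]
gripper_width: 0.15
pos [0.5862 0.0801 0.2483] jawyaw 179.33 twist(first row) 0.0005
delta cm before twist [ 0.01 -0.08 -0.17] after twist [ 0.01 -0.08 -0.17]
0.14971061768413405
```

View pics/f.png

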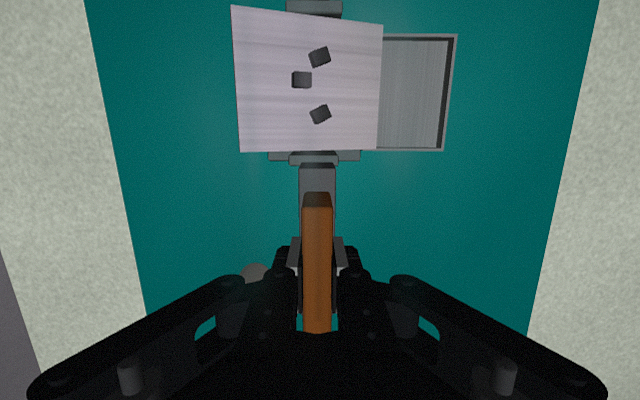

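The plate corners sit at about (232,6), (383,25), (377,150) and (240,152), with chips at (319,57), (302,79) and (320,113). I triangulate across the three views.

Run:
```python
from h import *
from scipy.optimize import least_squares
s=np.load("s_f.npy",allow_pickle=True).item(); C=cam("wrist",s)
im=cv2.imread("pics/f.png");g=im.copy()
# refine wrist corners by line fits on mask of plate
h=cv2.cvtColor(im,cv2.COLOR_BGR2HSV)
m=cv2.inRange(im,(120,120,120),(255,255,255));m[:, :225]=0;m[:,390:]=0;m[160:]=0
c=max(cv2.findContours(m,0,1)[0],key=cv2.contourArea);q=cv2.approxPolyDP(c,4,True)[:,0];print(q.tolist())
f=lambda a,ox,oy:(a[0]/5+ox-.4,a[1]/5+oy-.4)
obs={"HL":((130,70),(245,368),(240,152)),"HR":((315,77),(27,285),(232,6)),"LR":((303,300),(170,128),(383,25)),"LL":((120,290),(375,205),(377,150))}
U={"HL":(60,50),"HR":(60,-50),"LR":(-60,-50),"LL":(-60,50)}
Cs={"top":cam("top"),"scene":cam("scene"),"wrist":C}
def pts(p):
    th,ps=p[2],p[3];ux=np.array([np.cos(th)*np.cos(ps),np.cos(th)*np.sin(ps),np.sin(th)]);uy=np.array([-np.sin(ps),np.cos(ps),0])
    return {k:np.array([p[0],p[1],.075])+ux*u/1e3+uy*v/1e3 for k,(u,v) in U.items()}
def res(p,views=("top","scene","wrist")):
    r=[]
    for k,X in pts(p).items():
        o={"top":f(obs[k][0],310,165),"scene":f(obs[k][1],225,155),"wrist":obs[k][2]}
        for v in views: r+=list(proj(v,X,Cs[v])-o[v])
    return np.array(r)
for vs in [("top",),("scene",),("wrist",),("top","scene"),("top","scene","wrist")]:
    o=least_squares(res,[.587,-.018,.33,0],args=(vs,)); print(vs,o.x[:2].round(4),np.degrees(o.x[2:]).round(2),"rms",np.sqrt((o.fun**2).mean()).round(2))
th,ps=o.x[2:];n=np.cross([np.cos(th)*np.cos(ps),np.cos(th)*np.sin(ps),np.sin(th)],[-np.sin(ps),np.cos(ps),0])
for p in [(319,57),(302,79),(320,113)]:
    a,d=ray("wrist",p,C);X=a+d*(n@(np.r_[o.x[:2],.075]+.006*n-a))/(n@d);r=X-np.r_[o.x[:2],.075]
    print("chip u,v",(r@[np.cos(th)*np.cos(ps),np.cos(th)*np.sin(ps),np.sin(th)]).round(4),(r@[-np.sin(ps),np.cos(ps),0]).round(4))
```

```text
[[231, 5], [240, 151], [377, 149], [380, 93], [384, 92], [384, 107], [386, 98], [380, 78], [386, 80], [385, 86], [387, 79], [380, 73], [382, 25]]
('top',) [ 0.5865 -0.0168] [11.27 -1.11] rms 0.17
('scene',) [ 0.5888 -0.0169] [18.1 -0.5] rms 0.31
('wrist',) [ 0.588  -0.0161] [17.76 -1.23] rms 0.6
('top', 'scene') [ 0.5877 -0.017 ] [17.74 -0.68] rms 0.48
('top', 'scene', 'wrist') [ 0.5879 -0.0162] [17.78 -1.13] rms 0.58
chip u,v -0.0023 -0.0211
chip u,v 0.0113 -0.0048
chip u,v -0.0035 0.0198
```

```bash
python3 -m jog '{"jaw":[1,1,1,1,1,1,1,1,1,1],"delta_pos":[[0.6,-0.3,0],[1.3,-0.6,0],[1.8,-0.8,0],[1.8,-0.8,-0.3],[1.6,-0.8,0],[1.3,-0.6,0.5],[0.8,-0.2,0.5],[0.5,0,1.0],[0,0,0.8],[0,0,0.5]],"twist":[0.002,0,0,0,0,0,0,0,0,0]}'
python3 - <<'E'
from h import *
s=env.state();cv2.imwrite("pics/g.png",env.camera("scene")[120:280,180:380,::-1].repeat(3,0).repeat(3,1));move([.627,-.017,.192],-0.9)
E
```

```text
time: 7.35
eef_pos: [0.6255, -0.0172, 0.2173]
eef_rot: [-0.702, 0.712, 0.001, -0.001]
contact_force: [0.1, -0.2, -1.8]
gripper_width: 0.154
pos [ 0.6253 -0.017   0.2168] jawyaw 179.26 twist(first row) 0.0028
delta cm before twist [ 0.   -0.18  2.48] after twist [ 0.   -0.18  2.48]
```

View pics/g.png

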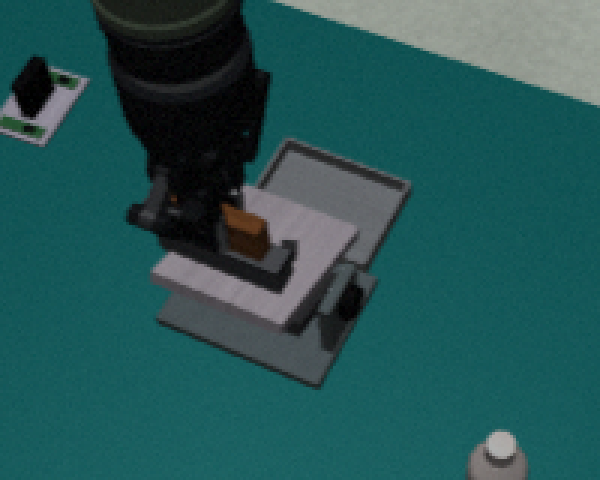

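The scraper is square above the plate's upper part. I lower it to contact.

```bash
python3 -m jog '{"jaw":[1,1,1,1,1,1,1,1,1,1],"delta_pos":[[0,-0.2,0.4],[0,0,0.4],[0,0,0.3],[0,0,0.3],[0,0,0.2],[0,0,0.2],[0,0,0.2],[0,0,0.2],[0,0,0.2],[0,0,0]],"twist":[0.002,0,0,0,0,0,0,0,0,0]}'
python3 - <<'E'
from h import *
s=env.state();move([.627,-.017,.192],-0.9,s);print(s["contact_force"],s["gripper_width"])
E
```

```text
time: 8.4
eef_pos: [0.6288, -0.0177, 0.1952]
eef_rot: [-0.702, 0.713, -0.0, 0.0]
contact_force: [0.8, -0.4, 2.0]
gripper_width: 0.15
pos [ 0.6288 -0.0177  0.1952] jawyaw 179.11 twist(first row) 0.0001
delta cm before twist [-0.07  0.18  0.32] after twist [-0.07  0.18  0.32]
[ 0.77834012 -0.36158837  2.04237972] 0.15027250453488503
```

Contact is about 4 N. I press 2 mm more and sweep down the slope.

```bash
python3 -m jog '{"jaw":[1,1,1,1,1,1,1,1,1,1],"delta_pos":[[0,0,0.2],[0,0.2,0.06],[0,0.5,0.16],[0,0.7,0.22],[0,0.7,0.22],[0,0.7,0.22],[0,0.7,0.22],[0,0.7,0.22],[0,0.4,0.13],[0,0,0]],"twist":[0,0,0,0,0,0,0,0,0,0]}'
python3 - <<'E'
from h import *
s=env.state();print(s["contact_force"],s["gripper_width"]);cv2.imwrite("pics/i.png",np.vstack([env.camera("scene")[130:260,200:340,::-1],env.camera("top")[160:260,280:420,::-1]]).repeat(2,0).repeat(2,1))
E
```

```text
time: 9.4
eef_pos: [0.581, -0.0168, 0.1778]
eef_rot: [-0.702, 0.713, 0.001, -0.001]
contact_force: [-1.3, -0.4, 2.2]
gripper_width: 0.153
[-1.30099795 -0.37944693  2.17769239] 0.15268003884186768
```

View pics/i.png

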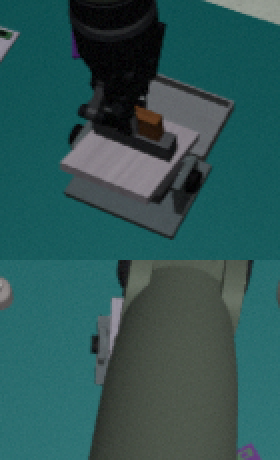

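No chips are left behind the scraper. I continue past the low edge.

```bash
python3 -m jog '{"jaw":[1,1,1,1,1,1,1,1,1,1],"delta_pos":[[0,0.4,0.23],[0,0.7,0.28],[0,0.7,0.23],[0,0.8,0.26],[0,0.8,0.26],[0,0.8,0.26],[0,0.8,0.26],[0,0.8,0.26],[0,0.8,0.2],[0,0.5,0]],"twist":[0,0,0,0,0,0,0,0,0,0]}'
python3 - <<'E'
from h import *
s=env.state();print(s["contact_force"],s["gripper_width"]);cv2.imwrite("pics/j.png",env.camera("scene")[130:260,200:340,::-1].repeat(4,0).repeat(4,1))
E
```

```text
time: 10.5
eef_pos: [0.5088, -0.0155, 0.1546]
eef_rot: [-0.702, 0.713, 0.002, -0.001]
contact_force: [-1.0, -0.0, -1.2]
gripper_width: 0.154
[-1.01358597 -0.0321446  -1.23919829] 0.15401449509728365
```

View pics/j.png

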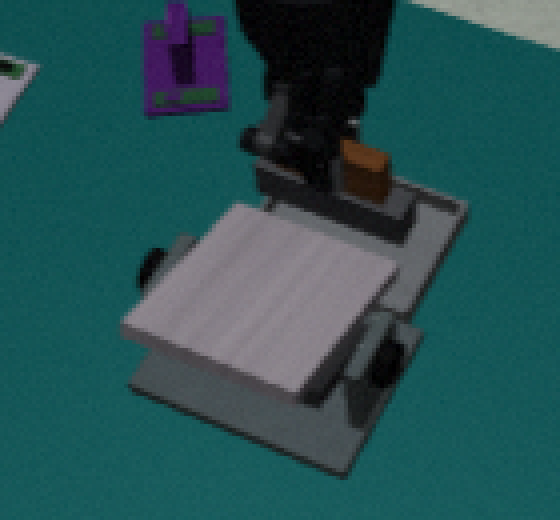

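The plate is clear. I lift away, view the tray, and carry the scraper back.

```bash
python3 -m jog '{"jaw":[1,1,1,1,1,1,1,1,1,1],"delta_pos":[[0,0.2,-0.4],[0,0.3,-1],[0,0.5,-2],[-0.5,0.5,-2],[-2,0.5,-1.5],[-3.5,0.5,-0.5],[-4,0.5,0],[-4,0.5,0],[-4,0.5,0],[-3,0.5,0]],"twist":[0,0,0,0,0,0,0,0,0,0]}'
python3 - <<'E'
from h import *
s=env.state();move([.454,.2585,.106],-0.9,s);cv2.imwrite("pics/k.png",np.vstack([env.camera("scene")[130:260,200:340,::-1],env.camera("top")[160:260,280:420,::-1]]).repeat(2,0).repeat(2,1))
E
```

```text
time: 11.55
eef_pos: [0.4696, 0.197, 0.231]
eef_rot: [-0.702, 0.712, -0.0, 0.001]
contact_force: [-0.0, 0.1, -0.8]
gripper_width: 0.153
pos [0.4696 0.197  0.231 ] jawyaw 179.18 twist(first row) 0.0014
delta cm before twist [-6.11  1.66 12.51] after twist [-6.11  1.67 12.51]
```

View pics/k.png

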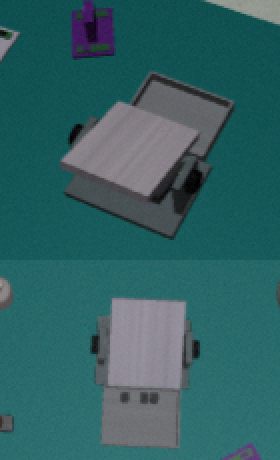

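The top view (lower half) shows the three chips in the tray and the plate bare. Now I set the scraper down at its old place.

```bash
python3 -m jog '{"jaw":[1,1,1,1,1,1,1,1,1,1],"delta_pos":[[-1.5,0.4,0],[-1.7,0.4,1],[-1.5,0.4,1.5],[-1,0.3,1.5],[-0.4,0.1,1.5],[0,0,1.5],[0,0,1.5],[0,0,1.5],[0,0,1],[0,0,0.6]],"twist":[0,0,0,0,0,0,0,0,0,0]}'
python3 - <<'E'
from h import *
s=env.state();move([.454,.2585,.1045],-0.9,s);print(s["contact_force"])
E
```

```text
time: 12.65
eef_pos: [0.4547, 0.2556, 0.1136]
eef_rot: [-0.701, 0.713, 0.0, -0.0]
contact_force: [-1.0, 0.1, -0.7]
gripper_width: 0.155
pos [0.4547 0.2556 0.1136] jawyaw 179.07 twist(first row) -0.0005
delta cm before twist [-0.29  0.08  0.91] after twist [-0.29  0.08  0.91]
[-0.9535502   0.12638837 -0.70876375]
```

```bash
python3 -m jog '{"jaw":[1,1,1,1,1,1,1,1,1,1],"delta_pos":[[0,0,0.2],[0,0,0.2],[0,0,0.1],[0,0,0.1],[0,0,0.1],[0,0,0.1],[0,0,0.05],[0,0,0.05],[0,0,0],[0,0,0]],"twist":[0,0,0,0,0,0,0,0,0,0]}'
python3 - <<'E'
from h import *
s=env.state();move([.454,.2585,.1045],-0.9,s);print(s["contact_force"])
E
```

```text
time: 13.65
eef_pos: [0.4547, 0.2561, 0.105]
eef_rot: [-0.702, 0.713, -0.0, -0.0]
contact_force: [0.1, 0.5, -2.8]
gripper_width: 0.155
pos [0.4547 0.2561 0.105 ] jawyaw 179.11 twist(first row) 0.0001
delta cm before twist [-0.24  0.07  0.05] after twist [-0.24  0.07  0.05]
[ 0.13058712  0.46654668 -2.82174481]
```

```bash
python3 -m jog '{"jaw":[1,1,1,1,1,1,4,6,8.5,8.5],"delta_pos":[[0,0,0.05],[0,0,0.05],[0,0,0.05],[0,0,0],[0,0,0],[0,0,0],[0,0,0],[0,0,0],[0,0,0],[0,0,0]],"twist":[0,0,0,0,0,0,0,0,0,0]}'
python3 - <<'E'
from h import *
s=env.state();print(s["contact_force"])
cv2.imwrite("pics/l.png",np.hstack([env.camera("wrist")[:,:,::-1],]))
move([.493,-.277,.2],92,s)
E
```

```text
time: 14.65
eef_pos: [0.4547, 0.2561, 0.1034]
eef_rot: [-0.702, 0.713, 0.0, -0.0]
contact_force: [0.2, 0.3, 0.4]
gripper_width: 0.824
[0.16512714 0.26654838 0.43553763]
pos [0.4547 0.2561 0.1034] jawyaw 179.1 twist(first row) 1.5203
delta cm before twist [53.24 -4.66 -9.66] after twist [ -1.96 -53.41  -9.67]
```

View pics/l.png

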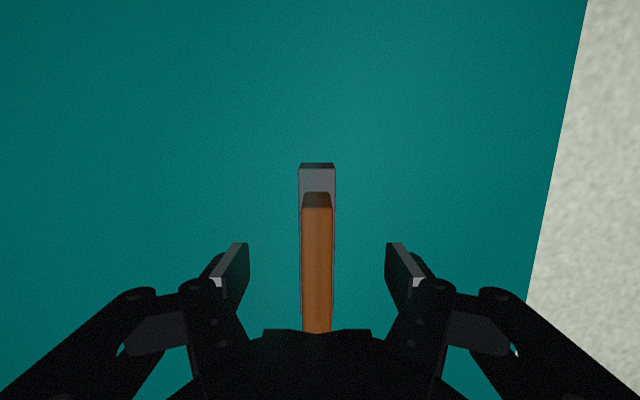

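The scraper stands free and upright. I lift away, turn, and go to the slide.

```bash
python3 -m jog '{"jaw":[8.5,8.5,8.5,8.5,8.5,8.5,8.5,8.5,8.5,8.5],"delta_pos":[[0,0,-0.5],[0,0,-1.5],[0,0,-2.5],[0,0,-3],[0,0,-2],[0,0,-1.5],[0,0,-1],[0,0,0],[0,0,0],[0,0,0]],"twist":[0,0,0,0,0.12,0.14,0.14,0.14,0.14,0.14]}' 30
python3 -m jog '{"jaw":[8.5,8.5,8.5,8.5,8.5,8.5,8.5,8.5,8.5,8.5],"delta_pos":[[0,0,0],[0,0,0],[0,0,0],[0,0,0],[0,0,0],[0,0,0],[0,-1,0],[0,-2,0],[0,-4,0],[0,-4.5,0]],"twist":[0.14,0.14,0.14,0.14,0.14,0,0,0,0,0]}'
python3 - <<'E'
from h import *
s=env.state()
move([.493,-.277,.2],92,s);print(s["joints"].round(2));cv2.imwrite("pics/m.png",env.camera("scene")[:,:,::-1])
E
```

```text
time: 15.7
eef_pos: [0.4547, 0.2561, 0.224]
eef_rot: [-0.357, 0.934, 0.0, 0.0]
contact_force: [-0.5, 0.1, 0.8]
gripper_width: 0.995
time: 16.7
eef_pos: [0.4586, 0.1401, 0.2236]
eef_rot: [-0.02, 1.0, -0.0, 0.0]
contact_force: [0.9, -0.5, 0.7]
gripper_width: 0.995
pos [0.4586 0.1401 0.2236] jawyaw 92.29 twist(first row) 0.0051
delta cm before twist [ -1.77 -41.81   2.37] after twist [ -1.98 -41.8    2.37]
[ 0.14  0.27 -0.49  0.81 -0.    0.1 ]
```

View pics/m.png

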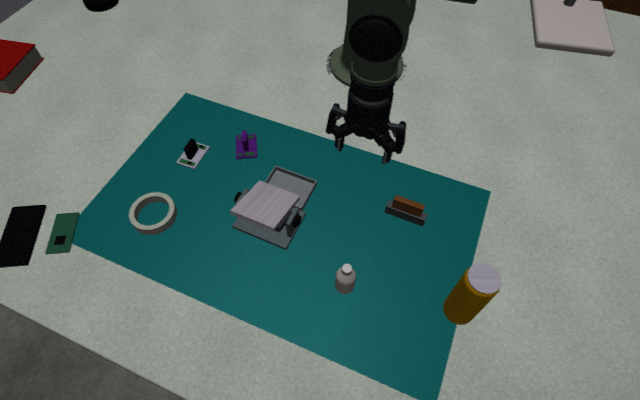

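```bash
python3 -m jog '{"jaw":[8.5,8.5,8.5,8.5,8.5,8.5,8.5,8.5,8.5,8.5],"delta_pos":[[-0.1,-4.6,0],[-0.2,-4.7,0],[-0.2,-4.7,0],[-0.2,-4.7,0],[-0.2,-4.7,0],[-0.2,-4.7,0],[-0.2,-4.7,0.5],[-0.2,-4.3,0.7],[-0.2,-3,0.7],[-0.2,-1.4,0.5]],"twist":[0.005,0,0,0,0,0,0,0,0,0]}'
python3 -m jog '{"jaw":[8.5,8.5,8.5,8.5,8.5,8.5,8.5,8.5,8.5,8.5],"delta_pos":[[0,-0.3,0.1],[0,0,0],[0,0,0],[0,0,0],[0,0,0],[0,0,0],[0,0,0],[0,0,0],[0,0,0],[0,0,0]],"twist":[0,0,0,0,0,0,0,0,0,0]}'
python3 - <<'E'
from h import *
s=env.state();im=env.camera("wrist")[:,:,::-1].copy();cv2.imwrite("pics/n.png",im);np.save("s_n.npy",s,allow_pickle=True)
move([.493,-.277,.2],92,s);print(s["joints"].round(2),proj("wrist",[.493,-.277,.042],cam("wrist",s)))
E
```

```text
time: 17.75
eef_pos: [0.49, -0.2762, 0.1991]
eef_rot: [-0.014, 1.0, -0.0, 0.0]
contact_force: [-0.2, 0.3, -0.8]
gripper_width: 0.995
time: 18.75
eef_pos: [0.4906, -0.2761, 0.1984]
eef_rot: [-0.015, 1.0, 0.0, -0.0]
contact_force: [0.6, 0.3, 1.0]
gripper_width: 0.995
pos [ 0.4906 -0.2761  0.1984] jawyaw 91.72 twist(first row) -0.0048
delta cm before twist [-0.24 -0.09 -0.16] after twist [-0.24 -0.1  -0.16]
[-0.64  0.44 -0.31  0.82  0.   -0.67] [314.9096883 210.3785575]
```

View pics/n.png

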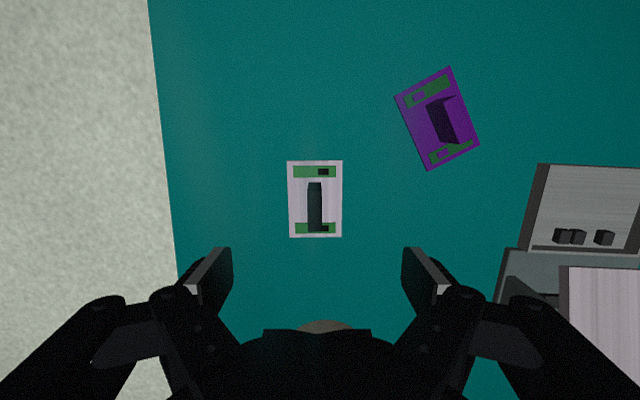

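The wrist view shows the slide at about (315,200), the purple look-alike at (437,118), and all three chips in the tray at (560–605,237). Next I measure the slide plate.

Run:
```python
from h import *
s=np.load("s_n.npy",allow_pickle=True).item();C=cam("wrist",s)
im=cv2.imread("pics/n.png")[150:250,275:355];g=(im.astype(int)[:,:,2]>110).astype(np.uint8)*255
c=max(cv2.findContours(g,0,1)[0],key=cv2.contourArea);r=cv2.minAreaRect(c);print(r)
b=cv2.boxPoints(r)+[275,150];w=np.array([onz("wrist",p,.004,C) for p in b]);print(w.round(4),"c",w.mean(0))
a,b,c2,d=w
for u,v in((a,b),(b,c2),(c2,d),(d,a)): print(np.linalg.norm(u-v).round(4),np.degrees(np.arctan2(v[1]-u[1],v[0]-u[0])).round(2))
for p in [(308,182),(321,182)]: print(onz("wrist",p,.042,C))
cv2.imwrite("pics/n2.png",cv2.resize(im,None,fx=6,fy=6))
```

```text
((39.5, 48.5), (77.0, 55.0), 90.0)
[[ 0.4563 -0.3042  0.004 ]
 [ 0.4548 -0.253   0.004 ]
 [ 0.5316 -0.249   0.004 ]
 [ 0.5332 -0.3041  0.004 ]] c [ 0.49398219 -0.27758781  0.004     ]
0.0512 91.67
0.077 3.03
0.0552 -88.34
0.077 -179.92
[ 0.46900621 -0.28329518  0.042     ]
[ 0.46869756 -0.27270211  0.042     ]
```

View pics/n2.png

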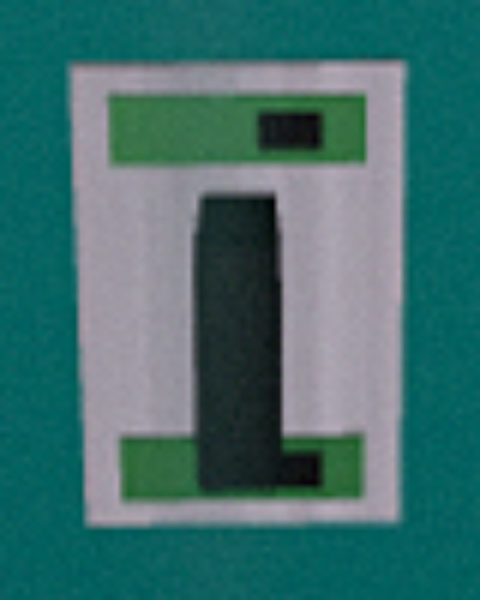

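```bash
python3 -m jog '{"jaw":[8.5,8.5,8.5,8.5,8.5,8.5,8.5,8.5,8.5,8.5],"delta_pos":[[-0.3,-0.1,0.5],[0,0,1],[0,0,1.5],[0,0,1.5],[0,0,1.5],[0,0,1.5],[0,0,1.2],[0,0,0.8],[0,0,0.5],[0,0,0]],"twist":[0,0,0,0,0,0,0,0,0,0]}'
python3 - <<'E'
from h import *
s=env.state();move([.494,-.2776,.093],91.65,s);cv2.imwrite("pics/o.png",env.camera("wrist")[:,:,::-1])
E
```

```text
time: 19.8
eef_pos: [0.4934, -0.2768, 0.0978]
eef_rot: [-0.015, 1.0, 0.0, -0.0]
contact_force: [0.1, 0.1, -0.5]
gripper_width: 0.997
pos [ 0.4934 -0.2768  0.0978] jawyaw 91.73 twist(first row) 0.0014
delta cm before twist [-0.06 -0.08  0.48] after twist [-0.06 -0.08  0.48]
```

View pics/o.png

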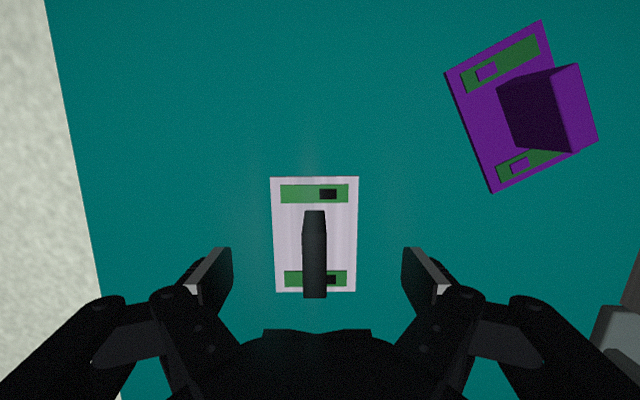

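The slide grip is centred between the pads at x≈314. I lower 5 mm and close with 25 N.

```bash
python3 -m jog '{"jaw":[8.5,8.5,0.8,0.8,0.8,0.8,0.8,0.8,0.8,0.8],"delta_pos":[[-0.1,-0.1,0.4],[0,0,0.1],[0,0,0],[0,0,0],[0,0,0],[0,0,0],[0,0,0],[0,0,0],[0,0,0],[0,0,0]],"twist":[0,0,0,0,0,0,0,0,0,0]}' 25
python3 -m jog '{"jaw":[0.8,0.8,0.8,0.8,0.8,0.8,0.8,0.8,0.8,0.8],"delta_pos":[[0,0,0],[0,0,-0.4],[0,0,-1],[0,0,-1.5],[0,0,-2.5],[0,0,-3],[0,0,-3],[0,0,-2.5],[0,0,-2],[0,0,-1]],"twist":[0,0,0,0,0,0,0,0,0,0]}'
python3 - <<'E'
from h import *
s=env.state();move([.588,-.0165,.26],89.1,s);cv2.imwrite("pics/p.png",env.camera("wrist")[:,:,::-1]);print(s["gripper_width"])
E
```

```text
time: 20.85
eef_pos: [0.4948, -0.2781, 0.0936]
eef_rot: [-0.015, 1.0, -0.0, 0.0]
contact_force: [0.9, -0.3, 1.8]
gripper_width: 0.132
time: 21.85
eef_pos: [0.4952, -0.2783, 0.2652]
eef_rot: [-0.015, 1.0, -0.001, 0.001]
contact_force: [-0.2, -0.6, -0.3]
gripper_width: 0.135
pos [ 0.4952 -0.2783  0.2652] jawyaw 91.73 twist(first row) 0.0459
delta cm before twist [-10.07  25.89   0.49] after twist [-8.87 26.33  0.49]
0.13543617801170663
```

View pics/p.png

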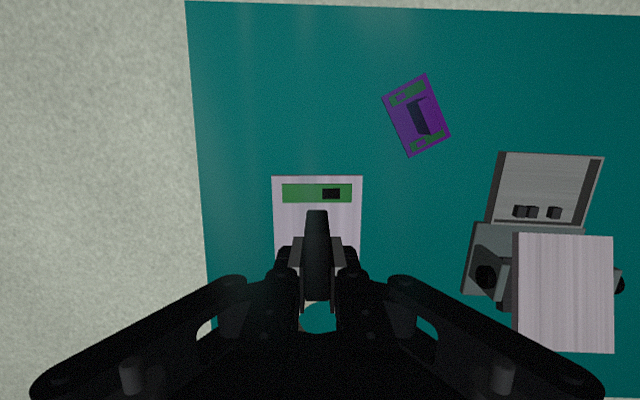

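```bash
python3 -m jog '{"jaw":[0.8,0.8,0.8,0.8,0.8,0.8,0.8,0.8,0.8,0.8],"delta_pos":[[-0.3,1,0],[-0.8,2.5,0],[-1.1,3.6,0],[-1.2,3.8,0],[-1.2,3.8,0],[-1.2,3.8,0.2],[-1,3.6,0.2],[-0.7,2.5,0],[-0.3,1.2,0],[-0.2,0.5,0]],"twist":[0.045,0,0,0,0,0,0,0,0,0]}'
python3 - <<'E'
from h import *
s=env.state();move([.579,-.0165,.20],89.1,s);cv2.imwrite("pics/q.png",env.camera("scene")[130:260,200:340,::-1].repeat(4,0).repeat(4,1));print(s["gripper_width"],s["contact_force"])
E
```

```text
time: 22.9
eef_pos: [0.5778, -0.0151, 0.2578]
eef_rot: [0.007, 1.0, -0.0, -0.001]
contact_force: [-0.0, 0.3, -1.0]
gripper_width: 0.137
pos [ 0.5778 -0.0151  0.2578] jawyaw 89.24 twist(first row) 0.0024
delta cm before twist [-0.13 -0.14  5.78] after twist [-0.13 -0.14  5.78]
0.13748769464898672 [-0.0448652   0.33031266 -1.03332443]
```

View pics/q.png

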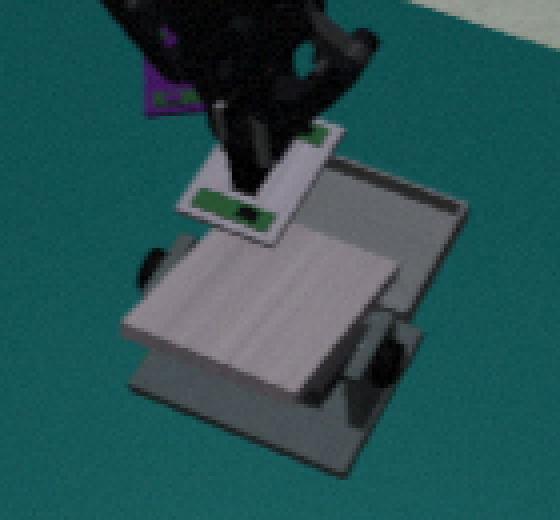

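```bash
python3 -m jog '{"jaw":[0.8,0.8,0.8,0.8,0.8,0.8,0.8,0.8,0.8,0.8],"delta_pos":[[-0.1,-0.1,0.5],[0,0,1],[0,0,1.2],[0,0,1.2],[0,0,1],[0,0,0.8],[0,0,0.6],[0,0,0.3],[0,0,0],[0,0,0]],"twist":[0.002,0,0,0,0,0,0,0,0,0]}' 20
python3 -m jog '{"jaw":[0.8,0.8,0.8,0.8,0.8,0.8,0.8,0.8,0.8,0.8],"delta_pos":[[0,0,0.2],[0,0,0.2],[0,0,0.2],[0,0,0.2],[0,0,0.2],[0,0,0.2],[0,0,0.1],[0,0,0.1],[0,0,0],[0,0,0]],"twist":[0,0,0,0,0,0,0,0,0,0]}'
python3 - <<'E'
from h import *
s=env.state();move([.579,-.0165,.20],89.1,s);cv2.imwrite("pics/r.png",env.camera("scene")[130:260,200:340,::-1].repeat(4,0).repeat(4,1));print(s["gripper_width"],s["contact_force"],s["ft_torque"])
E
```

```text
time: 23.95
eef_pos: [0.5793, -0.017, 0.1928]
eef_rot: [0.008, 1.0, -0.0, 0.0]
contact_force: [0.2, 0.1, -0.7]
gripper_width: 0.133
time: 24.95
eef_pos: [0.5791, -0.0171, 0.1785]
eef_rot: [0.008, 1.0, -0.0, 0.0]
contact_force: [0.2, 0.1, 0.3]
gripper_width: 0.134
pos [ 0.5791 -0.0171  0.1785] jawyaw 89.04 twist(first row) -0.0011
delta cm before twist [ 0.01  0.06 -2.15] after twist [ 0.01  0.06 -2.15]
0.13391711278449098 [0.2319488  0.09837069 0.3022274 ] [-0.03499137  0.02775397  0.00213811]
```

View pics/r.png

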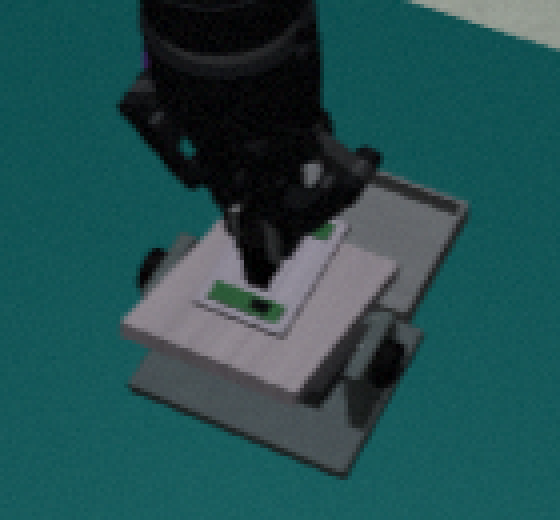

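```bash
python3 -m jog '{"jaw":[0.8,0.8,0.8,0.8,0.8,0.8,0.8,0.8,0.8,0.8],"delta_pos":[[0,0,0.1],[0,0,0.1],[0,0,0.1],[0,0,0.1],[0,0,0.1],[0,0,0.1],[0,0,0.1],[0,0,0.1],[0,0,0],[0,0,0]],"twist":[0,0,0,0,0,0,0,0,0,0]}'
python3 - <<'E'
from h import *
s=env.state();cv2.imwrite("pics/s.png",env.camera("scene")[130:260,200:340,::-1].repeat(4,0).repeat(4,1));print(s["gripper_width"],s["contact_force"],s["ft_torque"])
E
```

```text
time: 26.0
eef_pos: [0.58, -0.017, 0.1718]
eef_rot: [0.008, 1.0, -0.0, 0.001]
contact_force: [-0.6, 0.8, 9.1]
gripper_width: 0.131
0.13085218741090848 [-0.61924238  0.84973506  9.11323175] [ 0.0997431  -0.09196343  0.04469172]
```

View pics/s.png

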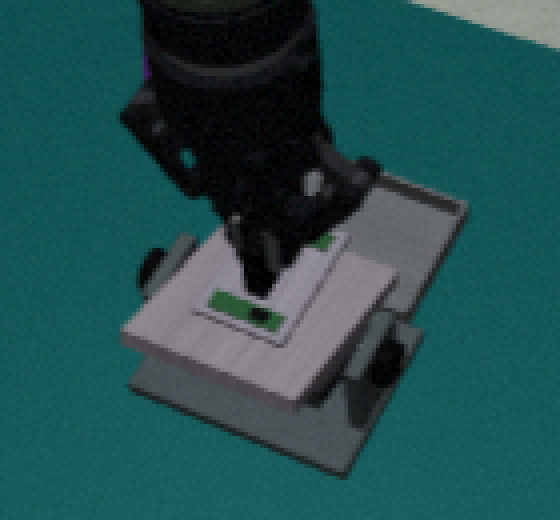

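```bash
python3 -m jog '{"jaw":[0.8,0.8,0.8,0.8,0.8,0.8,0.8,0.8,0.8,0.8],"delta_pos":[[0,0,0.1],[0,0,0.1],[0,0,0.1],[0,0,0.1],[0,0,0.1],[0,0,0],[0,0,0],[0,0,0],[0,0,0],[0,0,0]],"twist":[0,0,0,0,0,0,0,0,0,0]}'
python3 - <<'E'
from h import *
s=env.state();cv2.imwrite("pics/t.png",env.camera("scene")[130:260,200:340,::-1].repeat(4,0).repeat(4,1));cv2.imwrite("pics/tw.png",env.camera("wrist")[:,:,::-1]);print(s["gripper_width"],s["contact_force"],s["ft_torque"])
E
```

```text
time: 27.05
eef_pos: [0.5788, -0.017, 0.1666]
eef_rot: [0.008, 1.0, -0.0, 0.0]
contact_force: [-4.7, -0.5, 11.6]
gripper_width: 0.126
0.12622623909208136 [-4.73871134 -0.48353434 11.58835767] [0.09705984 0.55274009 0.03714073]
```

View pics/t.png

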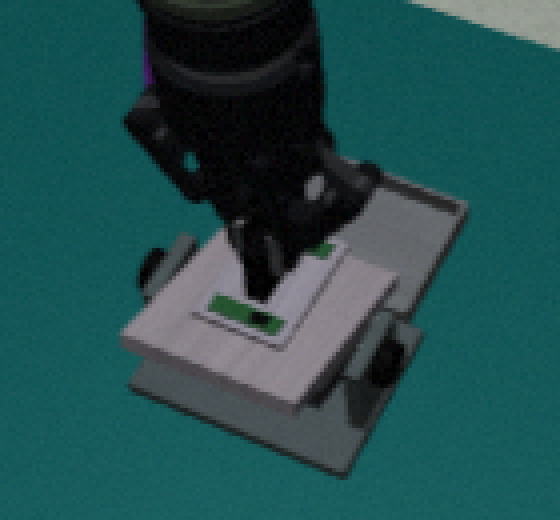

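View pics/tw.png

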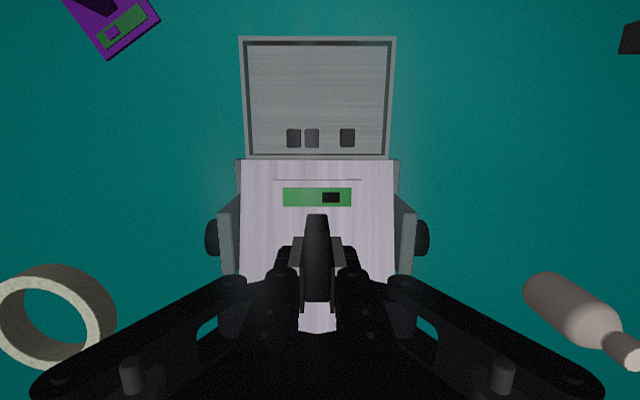

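The slide's low edge is now at row 180 and slightly narrower, so it is pivoting in the pads and is about half way. I press on gently.

```bash
python3 -m jog '{"jaw":[0.8,0.8,0.8,0.8,0.8,0.8,0.8,0.8,0.8,0.8],"delta_pos":[[0,0,0.1],[0,0,0.1],[0,0,0.1],[0,0,0.1],[0,0,0],[0,0,0],[0,0,0],[0,0,0],[0,0,0],[0,0,0]],"twist":[0,0,0,0,0,0,0,0,0,0]}'
python3 - <<'E'
from h import *
s=env.state();cv2.imwrite("pics/u.png",env.camera("wrist")[100:260,200:440,::-1].repeat(3,0).repeat(3,1));print(s["gripper_width"],s["contact_force"],s["ft_torque"])
E
```

```text
time: 28.15
eef_pos: [0.5778, -0.017, 0.1624]
eef_rot: [0.008, 1.0, -0.0, -0.001]
contact_force: [-7.0, 0.8, 13.2]
gripper_width: 0.133
0.13320011250028804 [-6.99072031  0.80941485 13.19226235] [0.04380703 0.98895271 0.02361272]
```

View pics/u.png

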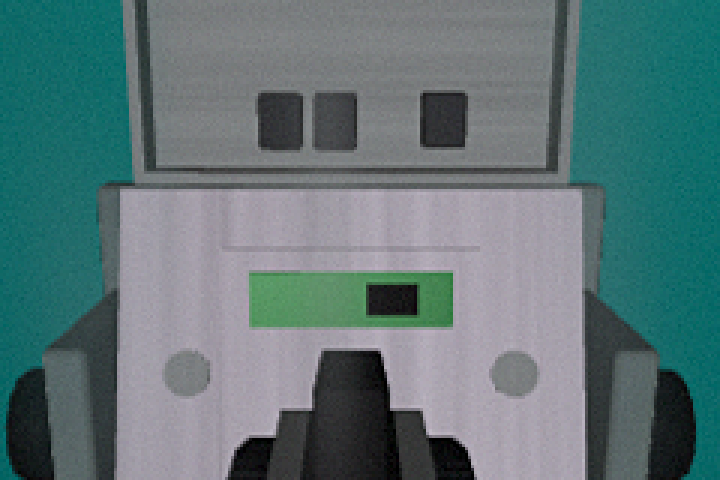

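```bash
cat >> h.py <<'E'
def slidepx(phi,pv=.031,x0=.0008,y0=0,zt=.0936):
    """wrist px of slide low-edge top corners, slide tilted phi deg about jaw axis at pivot, tool frame"""
    c=env.calibration("wrist");H=np.linalg.inv(np.array(c["hand_eye"]));out=[]
    for v in(-.026,.026):
        r=np.array([.038+x0,0,pv-.004]) # from pivot: along tool x, and tool z
        a=np.radians(phi);x=r[0]*np.cos(a)-r[2]*np.sin(a);z=r[0]*np.sin(a)+r[2]*np.cos(a)
        P=np.array([x,v+y0,zt-pv+z]);q=(H@np.append(P,1))[:3]
        out.append([c["fx"]*q[0]/q[2]+c["cx"],c["fy"]*q[1]/q[2]+c["cy"]])
    return np.round(out,1)
E
python3 - <<'E'
from h import *
for p in (0,5,10,14,17.8,20): print(p,slidepx(p).tolist())
s=env.state();C=cam("wrist",s)
for p in [(262,224),(372,224)]: print(onz("wrist",p,.066,C))
E
```

```text
0 [[270.3, 175.5], [361.1, 175.4]]
5 [[271.3, 178.7], [360.1, 178.6]]
10 [[272.3, 182.4], [359.1, 182.3]]
14 [[273.0, 185.5], [358.4, 185.5]]
17.8 [[273.7, 188.7], [357.8, 188.6]]
20 [[274.0, 190.6], [357.5, 190.6]]
[ 0.5700828  -0.05051768  0.066     ]
[0.57129041 0.01825462 0.066     ]
```

Calculation puts the slide tilt at about 10° so far. Friction helps the pivot when I drag it downslope, so I back off, shift up the slope, then press and drag down.

```bash
python3 -m jog '{"jaw":[0.8,0.8,0.8,0.8,0.8,0.8,0.8,0.8,0.8,0.8],"delta_pos":[[0,0,-0.8],[0,0,-1],[-1,0,0],[-1,0,0],[-0.2,0,0],[0,0,0.5],[0,0,0.3],[0,0,0.2],[0,0,0.1],[0,0,0]],"twist":[0,0,0,0,0,0,0,0,0,0]}'
python3 -m jog '{"jaw":[0.8,0.8,0.8,0.8,0.8,0.8,0.8,0.8,0.8,0.8],"delta_pos":[[0.2,0,0.1],[0.2,0,0.13],[0.2,0,0.13],[0.2,0,0.13],[0.2,0,0.13],[0.2,0,0.1],[0,0,0],[0,0,0],[0,0,0],[0,0,0]],"twist":[0,0,0,0,0,0,0,0,0,0]}'
python3 - <<'E'
from h import *
s=env.state();cv2.imwrite("pics/v.png",env.camera("wrist")[100:260,200:440,::-1].repeat(3,0).repeat(3,1));print(s["gripper_width"],s["contact_force"],s["ft_torque"])
E
```

```text
time: 29.2
eef_pos: [0.6012, -0.0175, 0.169]
eef_rot: [0.008, 1.0, -0.0, 0.0]
contact_force: [-4.1, -1.2, 9.6]
gripper_width: 0.135
time: 30.2
eef_pos: [0.5923, -0.0176, 0.1637]
eef_rot: [0.008, 1.0, -0.0, 0.004]
contact_force: [2.2, -0.1, 11.4]
gripper_width: 0.133
0.13312367073150747 [ 2.19087336 -0.11663695 11.36877405] [ 0.02785939 -0.4976656   0.00836248]
```

View pics/v.png

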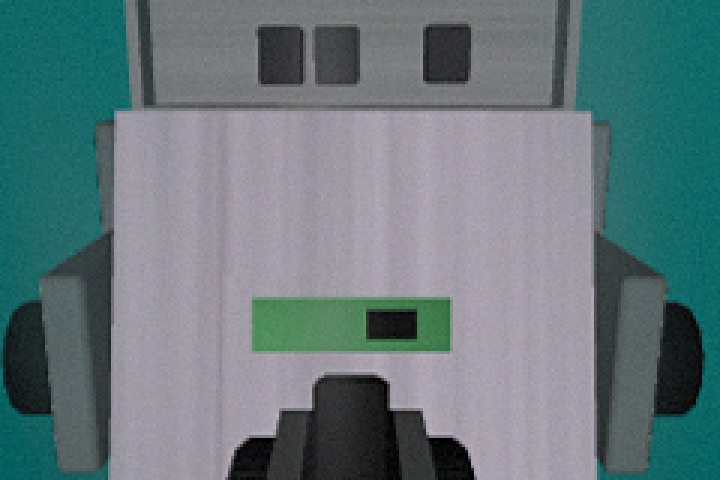

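The slide has rotated and looks flush. It is about 11 mm too far up the slope, so I drag it down to the middle with slightly less press.

```bash
python3 -m jog '{"jaw":[0.8,0.8,0.8,0.8,0.8,0.8,0.8,0.8,0.8,0.8],"delta_pos":[[0.1,0,0.03],[0.2,0,0.06],[0.2,0,0.06],[0.2,0,0.06],[0.2,0,0.06],[0.1,0,0.03],[0,0,0],[0,0,0],[0,0,0],[0,0,0]],"twist":[0,0,0,0,0,0,0,0,0,0]}'
python3 - <<'E'
from h import *
s=env.state();np.save("s_w.npy",s,allow_pickle=True);print(s["gripper_width"],s["contact_force"],s["ft_torque"])
w=env.camera("wrist")[:,:,::-1].copy();sc=env.camera("scene")[:,:,::-1].copy();cv2.imwrite("pics/w.png",w);cv2.imwrite("pics/wsc.png",sc)
cv2.imwrite("pics/w2.png",np.vstack([cv2.resize(w[120:260,200:440],None,fx=2.5,fy=2.5,interpolation=2),cv2.resize(sc[165:245,220:340],(600,250*600//600+150),interpolation=2)])[:750]);
E
```

```text
time: 31.25
eef_pos: [0.5825, -0.0175, 0.1606]
eef_rot: [0.008, 1.0, -0.0, 0.004]
contact_force: [2.8, -0.8, 11.5]
gripper_width: 0.13
0.12978500632320844 [ 2.75062479 -0.83791456 11.46711132] [ 0.00326038 -0.54895657  0.02098414]
```

View pics/w2.png

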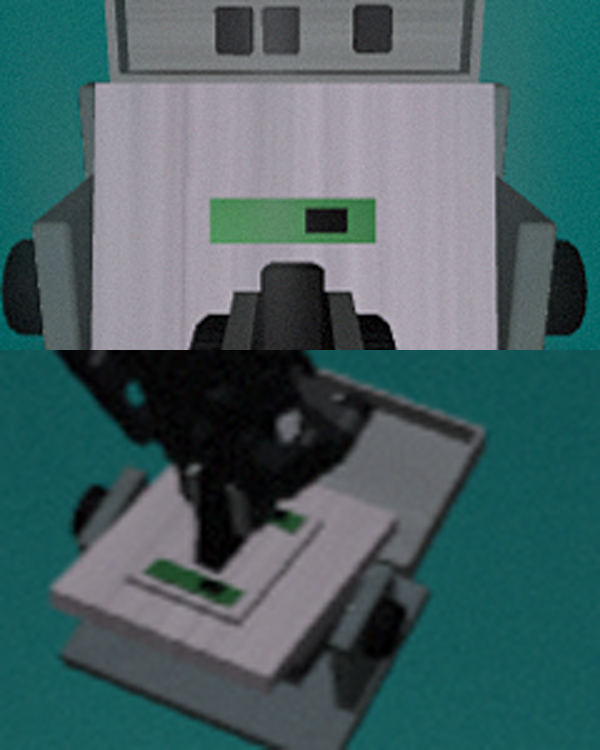

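The scene crop shows the slide lying on the plate. I compute u,v on the plate for slide corners and plate corners.

```bash
python3 - <<'E'
from h import *
s=np.load("s_w.npy",allow_pickle=True).item();C={"wrist":cam("wrist",s),"scene":cam("scene")}
th,ps=np.radians([17.8,-0.9]);ux=np.array([np.cos(th)*np.cos(ps),np.cos(th)*np.sin(ps),np.sin(th)]);uy=np.array([-np.sin(ps),np.cos(ps),0]);n=np.cross(ux,uy)
o0=np.array([.588,-.0165,.075])-.0063*n
def uv(v,p,h):
    a,d=ray(v,p,C[v]);X=a+d*(n@(o0+h*n-a))/(n@d)-o0;return np.round([X@ux*1e3,X@uy*1e3],1)
f=lambda x,y:(220+x/5-.4,165+(y-350)/5-.4)
for k,p in {"slide H-":(127,577),"slide H+":(240,622),"slide L+":(323,523)}.items(): print(k,uv("scene",f(*p),.004))
for k,p in {"plate H-":(50,587),"plate H+":(265,673),"plate L+":(396,523)}.items(): print(k,uv("scene",f(*p),0))
g=lambda x,y:(200+x/2.5-.3,120+y/2.5-.3)
for k,p in {"plate L-":(95,83),"plate L+":(496,83)}.items(): print(k,uv("wrist",g(*p),0))
for k,p in {"label -low":(210,199),"label +low":(376,199),"label -hi":(210,243),"label +hi":(376,243)}.items(): print(k,uv("wrist",g(*p),.004))
E
python3 - <<'E'
import cv2
i=cv2.imread("pics/wsc.png")[180:240,225:310];cv2.imwrite("pics/w3.png",cv2.convertScaleAbs(cv2.resize(i,None,fx=9,fy=9,interpolation=2),alpha=1.4))
E
```

```text
slide H- [ 40.1 -27.1]
slide H+ [40. 25.]
slide L+ [-32.8  25.9]
plate H- [ 57.6 -52.5]
plate H+ [57.1 45.6]
plate L+ [-53.9  51. ]
plate L- [-59.2 -50.2]
plate L+ [-59.   50.7]
label -low [-29.7 -20.8]
label +low [-29.6  19.8]
label -hi [-19.  -20.7]
label +hi [-18.9  19.8]
```

View pics/w3.png

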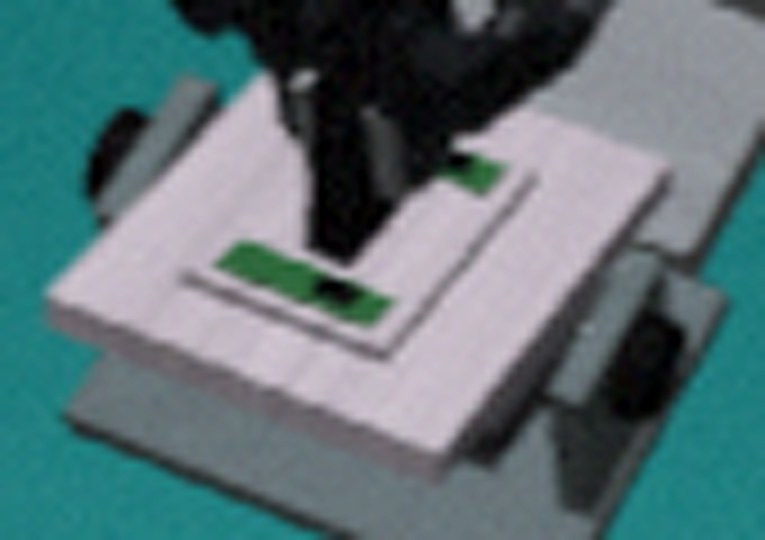

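By both views the slide is about 2.5 mm too far up the slope and square. I make a small final drag with a lighter press.

```bash
python3 -m jog '{"jaw":[0.8,0.8,0.8,0.8,0.8,0.8,0.8,0.8,0.8,0.8],"delta_pos":[[0.1,0.03,0.01],[0.1,0.03,0.01],[0.07,0,0],[0,0,-0.03],[0,0,-0.03],[0,0,0],[0,0,0],[0,0,0],[0,0,0],[0,0,0]],"twist":[0,0,0,0,0,0,0,0,0,0]}'
python3 - <<'E'
from h import *
s=env.state();np.save("s_x.npy",s,allow_pickle=True);print(s["gripper_width"],s["contact_force"],s["ft_torque"])
w=env.camera("wrist")[:,:,::-1].copy();sc=env.camera("scene")[:,:,::-1].copy();cv2.imwrite("pics/x.png",w);cv2.imwrite("pics/xsc.png",sc)
cv2.imwrite("pics/x2.png",cv2.convertScaleAbs(np.vstack([cv2.resize(w[130:230,225:415],None,fx=4,fy=4,interpolation=2)]),alpha=1.3));
cv2.imwrite("pics/x3.png",cv2.convertScaleAbs(cv2.resize(sc[180:240,225:310],None,fx=9,fy=9,interpolation=2),alpha=1.3))
E
```

```text
time: 32.35
eef_pos: [0.5795, -0.0169, 0.1606]
eef_rot: [0.008, 1.0, -0.001, 0.004]
contact_force: [1.9, -1.0, 9.9]
gripper_width: 0.135
0.13470161529591934 [ 1.94642443 -1.01492886  9.87575253] [-0.10445395 -0.64354041  0.02650335]
```

View pics/x2.png

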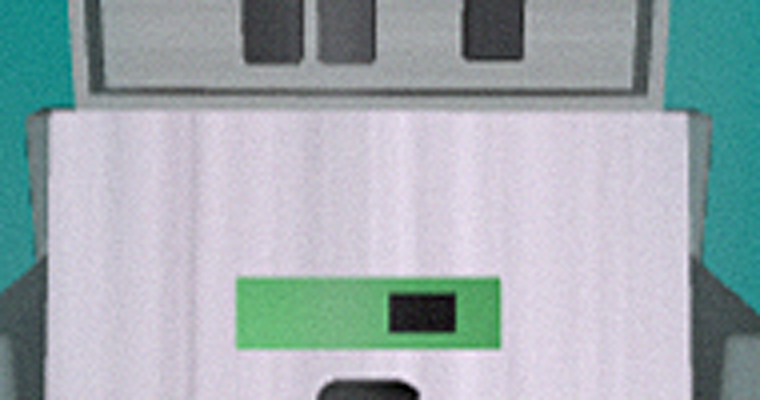

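View pics/x3.png

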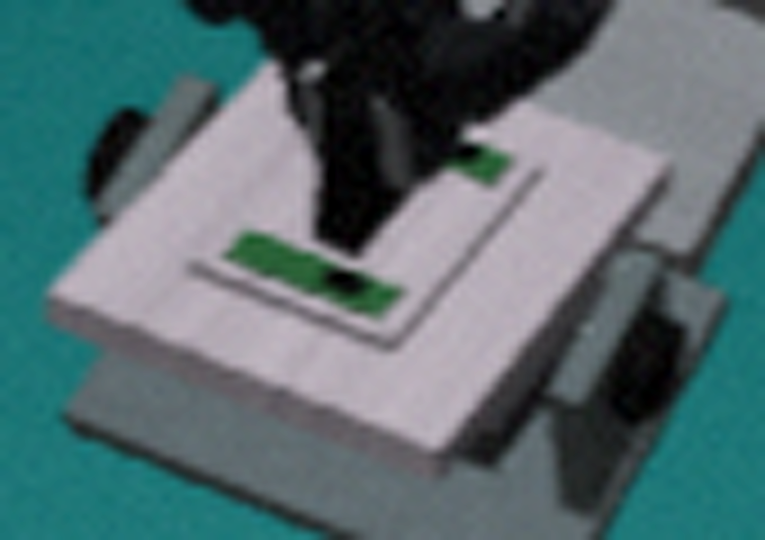

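Run:
```python
from h import *
s=np.load("s_x.npy",allow_pickle=True).item();C={"wrist":cam("wrist",s),"scene":cam("scene")}
th,ps=np.radians([17.8,-0.9]);ux=np.array([np.cos(th)*np.cos(ps),np.cos(th)*np.sin(ps),np.sin(th)]);uy=np.array([-np.sin(ps),np.cos(ps),0]);n=np.cross(ux,uy)
o0=np.array([.588,-.0165,.075])-.0055*n
def uv(v,p,h):
    a,d=ray(v,p,C[v]);X=a+d*(n@(o0+h*n-a))/(n@d)-o0;return np.round([X@ux*1e3,X@uy*1e3],1)
f=lambda x,y:(225+x/9-.4,180+y/9-.4)
for k,p in {"slide H-":(190,263),"slide H+":(392,344),"slide L+":(543,167)}.items(): print(k,uv("scene",f(*p),.004))
for k,p in {"plate H-":(48,297),"plate H+":(436,453),"plate L+":(668,162)}.items(): print(k,uv("scene",f(*p),0))
g=lambda x,y:(225+x/4-.4,130+y/4-.4)
for k,p in {"plate L-":(48,112),"plate L+":(688,112)}.items(): print(k,uv("wrist",g(*p),0))
for k,p in {"label -low":(236,277),"label +low":(501,277),"label -hi":(236,349),"label +hi":(501,349)}.items(): print(k,uv("wrist",g(*p),.004))
# label offset from slide edge, from the flat view n.png
sn=np.load("s_n.npy",allow_pickle=True).item();Cn=cam("wrist",sn)
q=lambda x,y:(275+x/6-.4,150+y/6-.4)
for p in [(238,62),(238,93),(238,163),(242,437),(242,498),(242,523)]: print(onz("wrist",q(*p),.004,Cn)[0].round(4),end=" ")
```

```text
slide H- [ 37.1 -27.2]
slide H+ [37.2 24.7]
slide L+ [-35.8  26.1]
plate H- [ 59.6 -50.5]
plate H+ [59.2 47.6]
plate L+ [-58.   49.1]
plate L- [-59.1 -50.5]
plate L+ [-59.   50.2]
label -low [-32.9 -20.4]
label +low [-32.8  20.2]
label -hi [-21.9 -20.3]
label +hi [-21.8  20.1]
0.4554 0.4603 0.4713 0.517 0.5277 0.5322
```

The slide is centred within about 1 mm and square. One last flushness check: I triangulate a label corner at the low end, and test whether a firmer press rotates it any further.

```bash
python3 -m jog '{"jaw":[0.8,0.8,0.8,0.8,0.8,0.8,0.8,0.8,0.8,0.8],"delta_pos":[[0,0,0.1],[0,0,0.1],[0,0,0.1],[0,0,0],[0,0,0],[0,0,-0.1],[0,0,-0.1],[0,0,-0.1],[0,0,0],[0,0,0]],"twist":[0,0,0,0,0,0,0,0,0,0]}'
python3 - <<'E'
from h import *
s=env.state();print(s["contact_force"],s["ft_torque"],s["eef_pos"])
w=env.camera("wrist")[:,:,::-1].copy();sc=env.camera("scene")[:,:,::-1].copy();tp=env.camera("top")[:,:,::-1]
cv2.imwrite("pics/y_sc.png",sc)
def box(im,x0,y0,x1,y1):
    h=cv2.cvtColor(im[y0:y1,x0:x1],cv2.COLOR_BGR2HSV);m=cv2.inRange(h,(50,80,40),(75,255,255))
    ys,xs=np.nonzero(m);return xs.min()+x0,xs.max()+x0,ys.min()+y0,ys.max()+y0
print("label wrist",box(w,270,185,365,225))
cv2.imwrite("pics/y3.png",cv2.convertScaleAbs(cv2.resize(sc[180:240,225:310],None,fx=9,fy=9,interpolation=2),alpha=1.3))
th=np.radians(17.8)
x,e=tri([ray("wrist",(225+501/4-.4,130+277/4-.4)),ray("scene",(225+512/9-.4,180+160/9-.4))]);print(x.round(4),np.round(e,4),"n height mm",((x-[.588,-.0165,.075])@[-np.sin(th),0,np.cos(th)]*1e3).round(1))
E
```

```text
time: 33.45
eef_pos: [0.5795, -0.017, 0.1607]
eef_rot: [0.008, 1.0, -0.001, 0.004]
contact_force: [2.7, -1.0, 9.1]
gripper_width: 0.134
[ 2.68281664 -0.97240941  9.05257252] [-0.12946799 -0.6109753   0.01536825] [ 0.57949092 -0.01698539  0.1606962 ]
label wrist (np.int64(284), np.int64(349), np.int64(200), np.int64(216))
[0.5573 0.0037 0.0652] [0.0003 0.0003] n height mm 0.1
```

View pics/y3.png

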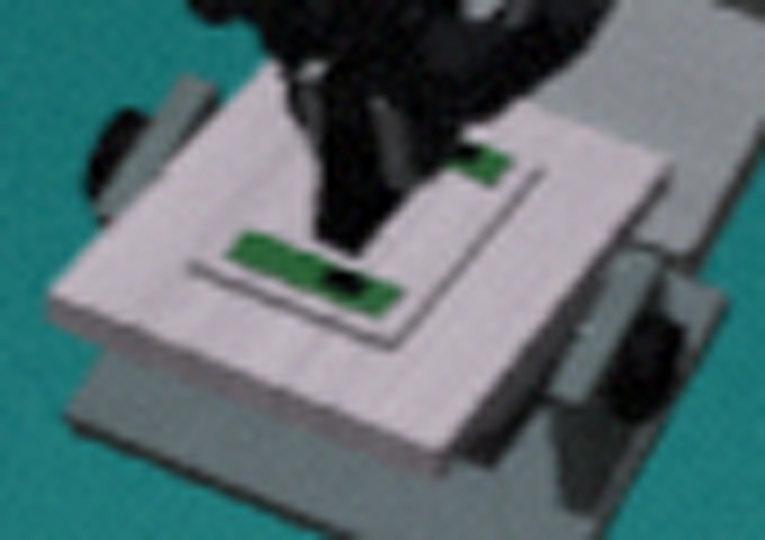

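View pics/y_sc.png

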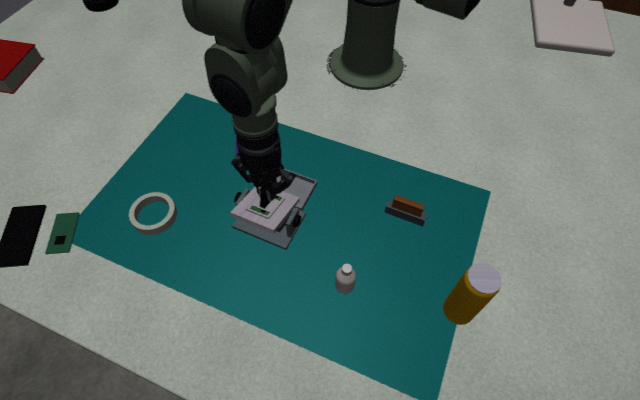

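The extra press changed nothing: the label stayed at the same pixels and the force came back to about 9 N, so the slide is flush. The scraper still stands upright, and the dropper, tape and can have not moved.

Run:
```python
from station import env
s=env.state();print(s["contact_force"],s["gripper_width"],s["time"]);print(env.sign_off())
```

```text
[ 2.66032237 -0.96332831 10.94672285] 0.13466256555530315 33.6
the job is handed in; nothing more can be done
None
```

I swept the three chips off the plate with the scraper and set it back on the bench. The slide is held flush on the stage, and I handed the job in at 33.6 s.

- **Chips and scraper:** The camera views show all three chips in the catch tray and the plate bare. The scraper stands upright and released near its old place, turned about 24° from its starting angle.
- **Tilting the slide:** The moves could not tilt the tool. I gripped the slide with about 20 N and pressed and dragged it against the plate until it turned in the pads to the slope, which I measured at about 17.8°.
- **Final position:** The slide is about 1 mm or less from the plate's middle and square to it. The press reads about 9 to 11 N, still gripped.
- **Flushness:** The force readings put the contact inside the slide's footprint, and a firmer test press did not turn it further.
- **Weak spots:** The triangulated label corner came out about 1.5 mm higher than expected, within the calibration error of about 2 mm. The scene view measured the slide about 3 mm short, which I put down to reading its edges.
- **Bystanders:** The dropper, tape and spray can look unmoved in the last scene picture. I never touched the purple look-alike; the arm hid it in that last picture.

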